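Pack the gauge kit into its tray

TASK

Pack the gauge kit into the black tray: the setting ring with the black knurled band goes in the round recess of the blue insert, the V-block (groove up) in the green insert, the steel-grey gauge block, standing as it is, in the narrow recess of the yellow insert, and the red tin in the white insert. Set each one down gently, upright and flat on the floor of its recess, and let go of it. The brass collar and the ivory block look similar but do not belong to the kit: leave them standing where they are.

Things in the scene. Friction and masses are not known exactly. Their poses are not given: they have to be found in the camera images.
- setting_ring: steel setting ring, pale steel faces with a black knurled band round the rim, 39 mm outside diameter, 14 mm high, lying flat, 0.13 kg; origin at the centre of its underside, z up
- vee_block: grey steel V-block, 44 mm along its x (the way the groove runs), 32 mm along y, 30 mm high, groove upward, 0.42 kg; origin at the centre of its underside; grasp it across the 32 mm sides
- gauge_block: steel-grey gauge block standing on its narrow edge: 9 mm along its x, 35 mm along y, 25 mm high, 0.06 kg; origin at the centre of its underside; grasp it across the 9 mm
- red_tin: flat round tin with a red lid and a white bottom, 48 mm in diameter, 19 mm high, 0.07 kg; origin at the centre of its underside, z up
- insert_blue: blue square insert with a round recess in the middle, for the setting ring; 84 x 84 x 12 mm high, fixed, one of four set 2 x 2 (centres 87 mm apart, order varies) in a black tray 186 mm square; origin at the centre of its underside, which lies 3 mm above the desk; x and y along its sides, z up. Recess 55 mm in diameter, 5 mm deep (its floor 7 mm above the origin)
- insert_green: green square insert with a wide rectangular recess in the middle, for the V-block; 84 x 84 x 12 mm high, fixed, one of four set 2 x 2 (centres 87 mm apart, order varies) in a black tray 186 mm square; origin at the centre of its underside, which lies 3 mm above the desk; x and y along its sides, z up. Recess 60 mm along x by 48 mm along y, 5 mm deep (its floor 7 mm above the origin)
- insert_yellow: yellow square insert with a narrow rectangular recess in the middle, for the gauge block; 84 x 84 x 12 mm high, fixed, one of four set 2 x 2 (centres 87 mm apart, order varies) in a black tray 186 mm square; origin at the centre of its underside, which lies 3 mm above the desk; x and y along its sides, z up. Recess 25 mm along x by 51 mm along y, 5 mm deep (its floor 7 mm above the origin)
- insert_white: white square insert with a large round recess in the middle, for the red tin; 84 x 84 x 12 mm high, fixed, one of four set 2 x 2 (centres 87 mm apart, order varies) in a black tray 186 mm square; origin at the centre of its underside, which lies 3 mm above the desk; x and y along its sides, z up. Recess 64 mm in diameter, 5 mm deep (its floor 7 mm above the origin)
- brass_collar: look-alike that stays: plain brass spacer collar, 39 mm outside diameter, 14 mm high, loose; origin at the centre of its underside
- ivory_block: look-alike that stays: ivory-coloured ceramic gauge block, 9 mm along x, 30 mm along y, 19 mm high, loose, standing on its narrow edge; origin at the centre of its underside
Mind the look-alikes: they are no part of the job. Of the things that look like the vee_block, the middle-sized one is meant.

How it is judged (in metres and radians):
At the end, for the whole second after the job is handed in: Each of the four kit pieces sits in its own insert: centre within 13 mm of the insert's, underside at most 2 mm above the recess floor, upright within 0.08 rad, released and at rest; the brass collar and ivory block are upright and within 20 mm of where they were (horizontal distance between setting_ring and insert_blue below 0.013 m and z of setting_ring in the frame of insert_blue between 0.004 and 0.009 m and angle between each of setting_ring, vee_block, gauge_block, red_tin's own z axis and vertical below 0.08 rad and linear speed of each of setting_ring, vee_block, gauge_block, red_tin below 0.02 m/s and angular speed of each of setting_ring, vee_block, gauge_block, red_tin below 0.2 rad/s and horizontal distance between vee_block and insert_green below 0.013 m and z of vee_block in the frame of insert_green between 0.004 and 0.009 m and horizontal distance between gauge_block and insert_yellow below 0.013 m and z of gauge_block in the frame of insert_yellow between 0.004 and 0.009 m and horizontal distance between red_tin and insert_white below 0.013 m and z of red_tin in the frame of insert_white between 0.004 and 0.009 m and distance of each of brass_collar, ivory_block from where it was at the start of the episode below 0.02 m and angle between each of brass_collar, ivory_block's own z axis and vertical below 0.15 rad); the robot touches nothing.
It fails at once if a kit piece is dropped or thrown down (faster than 0.7 m/s within 40 mm of the desk) ((linear speed of setting_ring above 0.7 m/s and height (world z) of setting_ring below 0.04 m) or (linear speed of vee_block above 0.7 m/s and height (world z) of vee_block below 0.04 m) or (linear speed of gauge_block above 0.7 m/s and height (world z) of gauge_block below 0.04 m) or (linear speed of red_tin above 0.7 m/s and height (world z) of red_tin below 0.04 m)).
It fails at once if the brass collar is moved by more than 20 mm (distance of brass_collar from where it was at the start of the episode above 0.02 m).
It fails at once if the ivory block is moved by more than 20 mm (distance of ivory_block from where it was at the start of the episode above 0.02 m).
It also fails if it takes over 90 s, if anything falls off the work surface, if the arm or the gripper's body presses on something with over 40 N, if the wrist force passes 120 N, or if a joint passes its speed limit or range.

ROBOT

A 7-joint arm with a two-finger parallel gripper is mounted at the origin on a cart in front of the work surface, level with it; the furniture and walls round the work are solid. World frame = base frame: x ahead of the robot, y to its left, z up, the work surface at z = 0. Lengths are in mm, angles in rad, forces in N, time in s.
With the tool pointing down it reaches from about 400 to 900 mm from the base axis. Payload 5.5 kg.
Tool frame: the origin (TCP) lies at the very end of the fingers, on their centre line; the grasp point (between the pads) lies r.grasp_offset behind it (r.grasp_offset is the distance from the TCP to the grasp point, in mm); z points along the fingers, y is the line along which they close (so a half turn about z gives the same grasp; the last joint's range is limited). The gripper opens to 85 mm and grips with 20 to 120 N. Pads are 22 mm wide; open, the fingers measure 114 mm over their backs; the gripper's body (76 mm by 85 mm) begins 54 mm behind the grasp point. The pads swing forward as they close: fully open they stand 13 mm farther back than shut.
Start: joints at [1.487, 0.501, -0.427, 1.55, 0.221, 1.138, -0.21], TCP at [220.961, -611.29, 231.31] pointing down, gripper open.
Joint ranges: [-2.88, 2.88], [-0.31, 2.03], [-1.54, 1.56], [0.2, 2.42], [-1.41, 4.55], [0.19, 2.02], [-2.57, 2.57]. Speed limits (rad/s): [2.57, 2.57, 3.14, 3.14, 3.14, 3.14, 3.14].

INTERFACE

Orientations are given as a unit quaternion [x, y, z, w].
In Python, from plant import r, snapshot gives the robot as it stands.
- The arm moves only by the tool jog_arm, called after "Request:" by a JSON object that holds its "op" and its "data", one argument or row to a line. Schema: {"type":"object","properties":{"plan":{"type":"array","items":{"type":"array","items":{"type":"array","items":{"type":"number"},"minItems":7,"maxItems":7},"minItems":1,"maxItems":20},"minItems":1,"maxItems":1},"clamp_n":{"type":"number"},"only":{"type":"string"},"quiet":{"type":"boolean"},"lines":{"type":"string"}},"required":["plan"],"additionalProperties":false}. plan is a list that holds a single list of rows (three levels of brackets), with 1 to 20 rows, each of 7 numbers: the finger opening in mm, then dx, dy, dz in shares of the most that a row can go, 1 being 62.5 mm, then a rotation vector rx, ry, rz in normalised numbers (1 is pi/2 rad); each row shifts and turns the commanded pose from where the row before left it, along the tool's axes as they then stand; what a row does not reach is not made up. A row lasts 1/8 s, in which the tool goes at most 62.5 mm and 0.188 rad, less where a joint would pass 70% of its speed; a pose out of reach is approached as far as the arm can. The fingers move at their own pace and stop on an object; clamp_n is the grip in N (left out, the last holds). Time passes only in rows, so rows that do not move let the fingers close. The tool returns the time, the measured TCP pose, the force, the opening and the grip force at its end. only (a regular expression) keeps the lines of the reply that match it, lines (a string "A,B") keeps lines A to B, and quiet returns only ok. No shift or turn number may pass 1 either way. Input that does not fit is refused with a message, and nothing moves.
- r.read_state(): the state, without advancing time (a new reading comes with each control period).
- snapshot(name): name is "scene" or "top" or "wrist"; returns a dict with "image" (400x640x3 uint8, red, green, blue), "camera_matrix" (3x3 intrinsics, pixels), "cam_to_world" (4x4, takes a point from camera to world coordinates); the wrist camera has in their place "T_tool_cam" (4x4, takes a point from camera to tool coordinates, whose origin is the TCP and whose axes are the flange's). Camera axes: x right, y down, z forward; pixel columns grow to the right and rows downward; lengths in mm; the calibration is good to about 2 mm. A picture is of the moment at which its call begins: read the wrist's pose just before it. There is no depth.
- r.hand_in(): hands the job in; it is judged then, once.
The state is a dict: "t": time; "q": joint angles; "qd": joint speeds; "joint_efforts": joint torques, N m; "ee_pos": TCP position; "tool_rot": TCP orientation; "force": force on the tool from outside, world axes, zero at the start; "ft_torque": the same for the moment, N m; "gripper_width": finger opening in mm; "grip_force": force on a finger pad.
Only numpy, scipy, OpenCV 4.12 (cv2) and the standard library are available. Lean on these libraries where they do the work, as an engineer would, in place of code of your own. Each camera call takes 0.05 s, during which the arm holds its last target. There are 200 camera calls.

## Working session

There is one attempt and no reset: what is moved stays moved. The work goes in short steps, Python scripts to look and compute and a tool call to move; the robot and the scene stay as the last step left them, time stands still between calls to the robot, and variables do not carry over. Pictures are saved under pics/ and viewed, at most 14 in all, crops included, and the job is handed in when it is done.

```bash
ls; mkdir -p pics; python3 - <<'E'
from plant import r, snapshot
import cv2
print(r.read_state(), r.grasp_offset)
for n in ("scene","top"):
    s=snapshot(n); cv2.imwrite(f"pics/{n}0.png",s["image"][:,:,::-1]); print(n,s["camera_matrix"],s["cam_to_world"])
E
```

```text
pics
{'t': 0.0, 'q': array([ 1.48719886,  0.50186135, -0.42679348,  1.55145064,  0.22075856,
        1.13831038, -0.21029574]), 'qd': array([-0.00121473,  0.00312791, -0.00034532,  0.0003735 , -0.00089576,
        0.00062828, -0.00021959]), 'joint_efforts': array([-2.67629121e-04, -5.69516659e+01, -5.81572562e+00, -2.80936307e+01,
        1.08625571e-02,  1.19948440e-02, -1.85346420e-05]), 'ee_pos': array([ 220.66001614, -610.65255068,  230.25082358]), 'tool_rot': array([ 9.84999804e-01,  1.72552616e-01, -1.18879968e-04, -9.83503022e-04]), 'force': array([ 0.32585628,  0.04838095, -0.51988446]), 'ft_torque': array([ 0.03584374, -0.0178251 , -0.01282647]), 'grip_force': 0.0, 'gripper_width': 85.18184918610223} 18.700000000000003
scene [[487.33997465   0.         323.08444371]
 [  0.         487.33997465 201.0956926 ]
 [  0.           0.           1.        ]] [[-8.20713804e-01 -2.80879139e-01  4.97529658e-01 -9.20242407e+01]
 [-5.70963685e-01  3.71629159e-01 -7.32046610e-01  8.60549792e+02]
 [ 2.07200924e-02 -8.84872125e-01 -4.65372969e-01  6.00176175e+02]
 [ 0.00000000e+00  0.00000000e+00  0.00000000e+00  1.00000000e+00]]
top [[420.71338879   0.         317.45156139]
 [  0.         420.71338879 200.12561993]
 [  0.           0.           1.        ]] [[ 1.82688489e-04 -9.83693546e-01  1.79852648e-01  3.36937205e+02]
 [-9.99692814e-01 -4.63711114e-03 -2.43469528e-02 -3.07381196e+01]
 [ 2.47839371e-02 -1.79792952e-01 -9.83392216e-01  1.14829926e+03]
 [ 0.00000000e+00  0.00000000e+00  0.00000000e+00  1.00000000e+00]]
```

View pics/scene0.png

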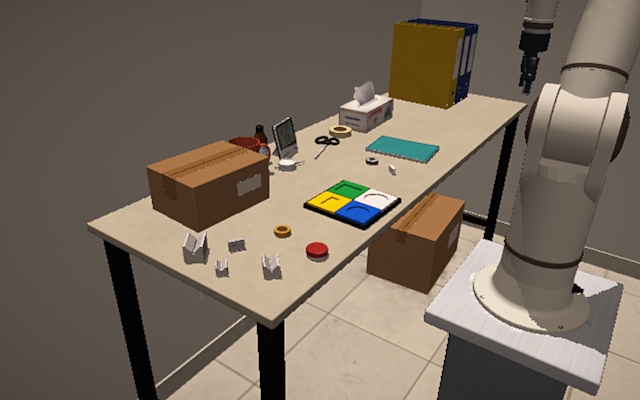

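View pics/top0.png

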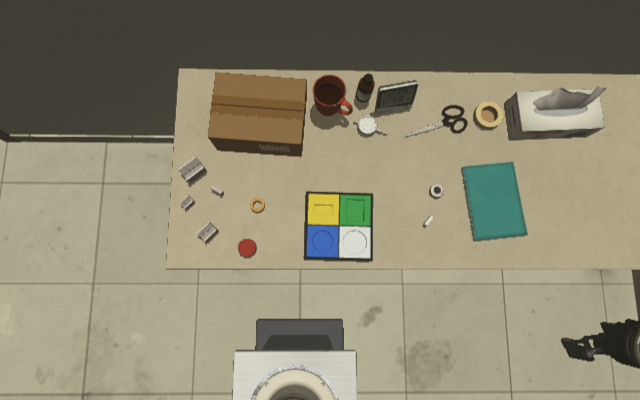

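The top view shows three V-blocks at (192,169), (187,202) and (208,232); the last looks middle-sized. It also shows the gauge block (217,191), ring (436,190), ivory block (428,221), collar (258,205), tin (247,248), and the tray around (339,226) with yellow, green, blue and white inserts.

```bash
cat > h.py <<'E'
import numpy as np, cv2
from scipy.spatial.transform import Rotation as R
from plant import r, snapshot
def shot(n):
    st=r.read_state(); s=snapshot(n)
    if n=="wrist":
        T=np.eye(4); T[:3,:3]=R.from_quat(st["tool_rot"]).as_matrix(); T[:3,3]=st["ee_pos"]
        s["cam_to_world"]=T@s["T_tool_cam"]
    s["hsv"]=cv2.cvtColor(s["image"],cv2.COLOR_RGB2HSV)
    return s
def plane(s,uv,z):
    uv=np.atleast_2d(np.asarray(uv,float)); C=s["cam_to_world"]
    d=np.c_[uv,np.ones(len(uv))]@np.linalg.inv(s["camera_matrix"]).T@C[:3,:3].T
    return C[:3,3]+d*((z-C[2,3])/d[:,2])[:,None]
def blobs(s,lo,hi,amin=20,roi=None):
    m=cv2.inRange(s["hsv"],np.array(lo),np.array(hi))
    if roi: k=np.zeros_like(m); a,b,c,d=roi; k[b:d,a:c]=255; m&=k
    cs,_=cv2.findContours(m,cv2.RETR_EXTERNAL,cv2.CHAIN_APPROX_NONE)
    return sorted([c for c in cs if cv2.contourArea(c)>=amin],key=cv2.contourArea,reverse=True)
def tool_delta(xyz,yaw=None):
    """move in tool axes to reach TCP xyz, tool y line at world angle yaw, pointing down"""
    st=r.read_state(); Rt=R.from_quat(st["tool_rot"])
    M=Rt.as_matrix(); cur=np.arctan2(M[1,1],M[0,1])
    d=Rt.inv().apply(np.asarray(xyz)-st["ee_pos"])
    rz=None
    if yaw is not None:
        e=(yaw-cur+np.pi/2)%np.pi-np.pi/2; rz=-e
    tilt=np.cross(M[:,2],[0,0,-1]); 
    print("delta",d.round(1),"rz",rz,"yaw",round(cur,3),"tilt(tool)",Rt.inv().apply(tilt).round(3),"q7",st["q"][6].round(2),"pos",st["ee_pos"].round(1),"t",round(st["t"],1))
E
python3 - <<'E'
from h import *
s=shot("top")
for n,uv,z in [("vbig",(192,169),25),("vsm",(187,202),15),("vmid",(208,232),30),("gauge",(217,191),25),("ring",(436,190),14),("ivory",(428,221),19),("collar",(258,205),14),("tin",(247,248),19),("yel",(323,209),15),("green",(356,209),15),("blue",(322,242),15),("white",(355,242),15)]:
    print(n,plane(s,uv,z)[0].round(0), s["hsv"][uv[1],uv[0]])
im=s["image"][150:270,165:455,::-1]
cv2.imwrite("pics/crop1.png",cv2.resize(im[:,:140],None,fx=5,fy=5,interpolation=cv2.INTER_CUBIC))
w=shot("wrist"); print(w["T_tool_cam"].round(3),w["camera_matrix"])
E
```

```text
vbig [627. 284.  25.] [ 21  32 129]
vsm [537. 296.  15.] [ 19  36 148]
vmid [454. 232.  30.] [ 19  38 159]
gauge [566. 214.  25.] [ 20  37 165]
ring [ 574. -388.   14.] [23 52 64]
ivory [ 487. -360.   19.] [ 35  19 223]
collar [530. 103.  14.] [ 22  62 178]
tin [413. 129.  19.] [  3 167 153]
yel [520. -74.  15.] [ 26 176 215]
green [ 520. -164.   15.] [ 63 138 155]
blue [430. -71.  15.] [110 164 182]
white [ 430. -160.   15.] [ 38  13 220]
[[ 0.00000e+00 -9.59000e-01 -2.84000e-01  7.24400e+01]
 [ 1.00000e+00  1.00000e-03 -1.00000e-03 -5.77000e-01]
 [ 1.00000e-03 -2.84000e-01  9.59000e-01 -1.43062e+02]
 [ 0.00000e+00  0.00000e+00  0.00000e+00  1.00000e+00]] [[317.3506593    0.         323.12480085]
 [  0.         317.3506593  201.58830367]
 [  0.           0.           1.        ]]
```

View pics/crop1.png

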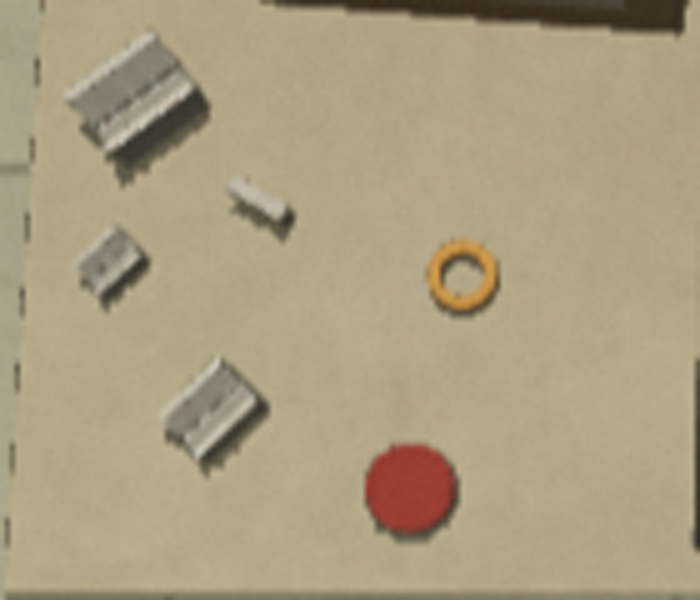

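```bash
python3 -c "
from h import *
tool_delta([574,-388,130],0)
tool_delta([574,-388,130],1.57)"
```

```text
delta [407.9 -89.4 100.8] rz -1.2239238484752253 yaw -1.224 tilt(tool) [-0.001 -0.     0.   ] q7 -0.21 pos [ 220.8 -610.9  230.7] t 0.2
delta [407.9 -89.4 100.8] rz 0.34766880511456755 yaw -1.224 tilt(tool) [-0.001 -0.     0.   ] q7 -0.21 pos [ 220.8 -610.9  230.7] t 0.2
```

The manual's scale: shifts go in shares of 62.5 mm and turns go in shares of pi/2 rad. Converting my numbers, 51 mm is 0.816, 16 mm is 0.256.

Request:
{"op": "jog_arm", "data": {
  "plan": [
    [[85, 0.816, -0.176, 0.192, 0, 0, 0], [85, 0.816, -0.176, 0.192, 0, 0, 0], [85, 0.816, -0.176, 0.192, 0, 0, 0], [85, 0.816, -0.176, 0.192, 0, 0, 0], [85, 0.816, -0.176, 0.192, 0, 0, 0], [85, 0.816, -0.176, 0.192, 0, 0, 0], [85, 0.816, -0.176, 0.192, 0, 0, 0], [85, 0.816, -0.192, 0.256, 0, 0, 0], [85, 0, 0, 0, 0, 0, 0]]
  ]
}}

```text
t: 1.32
ee_pos: [578.6, -381.7, 129.5]
tool_rot: [0.984, 0.177, 0.001, -0.003]
force: [0.8, -0.1, 0.1]
gripper_width: 85.2
grip_force: 0.0
```

```bash
python3 - <<'E'
from h import *
w=shot("wrist"); cv2.imwrite("pics/w1.png",w["image"][:,:,::-1]); tool_delta([574,-388,130],1.57)
E
```

```text
delta [-3.   1.8  0.1] rz 0.35300746448066445 yaw -1.219 tilt(tool) [-0.003 -0.    -0.   ] q7 -0.9 pos [ 576.2 -385.2  130.1] t 1.4
```

View pics/w1.png

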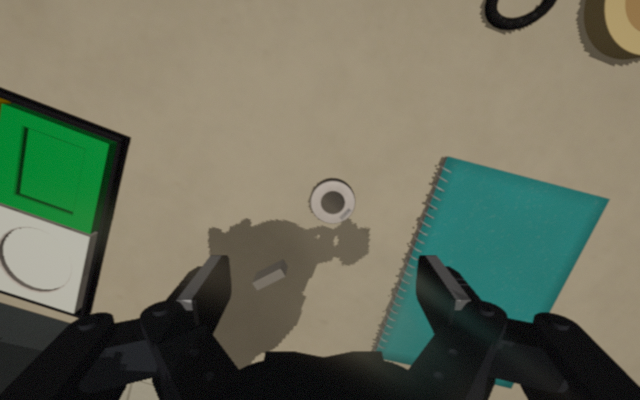

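The wrist view shows the ring at (332,202), the ivory block at (270,276), the white insert's recess at lower left (35,258), and the notebook at right.

```bash
python3 - <<'E'
from h import *
w=shot("wrist")
roi=w["image"][170:235,300:365].astype(int); g=roi.mean(2)
bg=np.median(w["image"][160:190,150:300].reshape(-1,3),axis=0); print(bg)
m=(np.abs(roi-bg).max(2)>25).astype(np.uint8); m=cv2.morphologyEx(m,cv2.MORPH_OPEN,np.ones((3,3)))
cs=sorted(cv2.findContours(m,cv2.RETR_EXTERNAL,cv2.CHAIN_APPROX_NONE)[0],key=cv2.contourArea)[-1]
e=cv2.fitEllipse(cs); print(e); c=np.add(e[0],(300,170)); p=plane(w,c,8)[0]; print(p,plane(w,c,14)[0])
a=plane(w,[c+[e[1][0]/2,0],c-[e[1][0]/2,0]],10); print("dia",np.linalg.norm(a[0]-a[1]))
tool_delta([p[0],p[1],60]); tool_delta([p[0],p[1],4])
E
```

```text
[157. 145. 122.]
((35.490596771240234, 58.50306701660156), (14.917059898376465, 65.55577850341797), 87.3742904663086)
[ 550.25890123 -405.323821      8.        ] [ 552.38200911 -404.30005265   14.        ]
dia 13.230107522822728
delta [-28.6   8.1  70.6] rz None yaw -1.222 tilt(tool) [-0.001  0.001 -0.   ] q7 -0.9 pos [ 574.5 -388.   130.5] t 1.4
delta [-28.6   8.1 126.6] rz None yaw -1.222 tilt(tool) [-0.001  0.001 -0.   ] q7 -0.9 pos [ 574.5 -388.   130.5] t 1.4
```

```bash
python3 - <<'E'
from h import *
w=shot("wrist")
for lo,hi in [((0,0,165),(180,45,255)),((0,0,0),(180,255,70))]:
  for c in blobs(w,lo,hi,15,(300,165,370,240)):
    if len(c)<6: continue
    e=cv2.fitEllipse(c); b=cv2.boundingRect(c); print(lo,cv2.contourArea(c),np.round(e[0],1),np.round(e[1],1),b,plane(w,e[0],14)[0].round(1))
print(w["hsv"][203,308:358].tolist())
E
```

```text
(0, 0, 165) 1141.5 [325.8 192.4] [36.3 41.3] (306, 174, 42, 40) [ 578.2 -388.1   14. ]
[[17, 31, 165], [16, 32, 168], [16, 34, 167], [17, 31, 167], [15, 33, 168], [15, 33, 168], [15, 31, 167], [17, 31, 166], [15, 34, 167], [15, 32, 160], [15, 35, 145], [16, 40, 121], [16, 43, 102], [18, 50, 91], [17, 54, 89], [18, 50, 86], [18, 52, 88], [17, 59, 87], [19, 56, 86], [18, 53, 86], [16, 57, 85], [18, 54, 85], [21, 50, 82], [16, 53, 82], [16, 52, 84], [15, 43, 95], [15, 35, 116], [16, 37, 143], [14, 33, 163], [16, 32, 168], [15, 31, 164], [13, 27, 153], [14, 24, 137], [11, 22, 127], [13, 25, 123], [16, 25, 131], [15, 25, 143], [15, 27, 153], [17, 34, 151], [18, 49, 147], [19, 57, 153], [19, 55, 157], [19, 57, 157], [20, 57, 157], [20, 57, 157], [20, 55, 157], [20, 56, 158], [21, 56, 158], [19, 58, 158], [20, 57, 157]]
```

```bash
python3 -c "
from h import *
tool_delta([577,-388,4])"; 
```

```text
delta [  4.   -0.5 127. ] rz None yaw -1.225 tilt(tool) [0.    0.001 0.   ] q7 -0.9 pos [ 573.6 -389.8  131. ] t 1.5
```

Scaled: 40 mm is 0.64, 30 mm is 0.48.

Request:
{"op": "jog_arm", "data": {
  "plan": [
    [[85, 0.048, 0, 0.64, 0, 0, 0], [85, 0, 0, 0.64, 0, 0, 0], [85, 0, 0, 0.48, 0, 0, 0], [85, 0, 0, 0.256, 0, 0, 0], [60, 0, 0, 0, 0, 0, 0], [50, 0, 0, 0, 0, 0, 0], [50, 0, 0, 0, 0, 0, 0]]
  ],
  "clamp_n": 30
}}

```text
t: 2.35
ee_pos: [578.3, -388.7, 7.1]
tool_rot: [0.985, 0.172, 0.001, 0.001]
force: [0.1, 0.1, -0.2]
gripper_width: 50.1
grip_force: 0.0
```

```bash
python3 - <<'E'
from h import *
w=shot("wrist"); cv2.imwrite("pics/w2.png",w["image"][:,:,::-1]); tool_delta([577,-388,4])
E
```

```text
delta [-0.9 -0.9  2.9] rz None yaw -1.224 tilt(tool) [ 0.002 -0.001 -0.   ] q7 -0.96 pos [ 578.2 -388.5    6.9] t 2.4
```

View pics/w2.png

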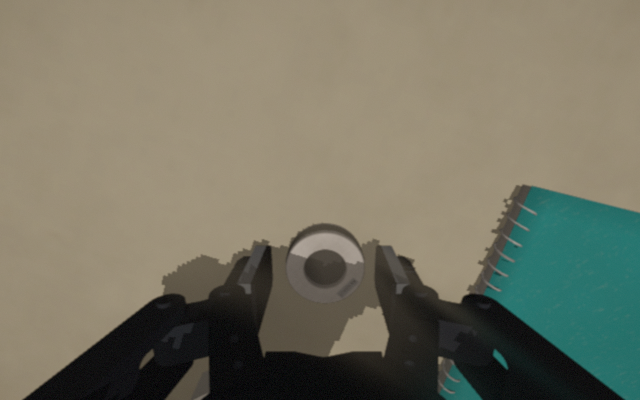

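Ring at (325,267), centred between the pads (tips at x≈265 and 378); only 3 mm lower is needed.

Scaled: -60 mm is -0.96, -50 mm is -0.8.

Request:
{"op": "jog_arm", "data": {
  "plan": [
    [[50, 0, 0, 0.048, 0, 0, 0], [30, 0, 0, 0, 0, 0, 0], [30, 0, 0, 0, 0, 0, 0], [30, 0, 0, 0, 0, 0, 0], [30, 0, 0, -0.8, 0, 0, 0], [30, 0, 0, -0.96, 0, 0, 0], [30, 0, 0, 0, 0, 0, 0]]
  ],
  "clamp_n": 30
}}

```text
t: 3.28
ee_pos: [581.3, -389.7, 118.4]
tool_rot: [0.985, 0.172, 0.004, 0.003]
force: [1.1, 0.9, -0.6]
gripper_width: 35.9
grip_force: 30.6
```

```bash
python3 - <<'E'
from h import *
s=shot("top")
cs=[blobs(s,lo,hi,200,(300,185,380,265))[0] for lo,hi in [((22,120,100),(35,255,255)),((50,80,60),(80,255,255)),((100,80,60),(125,255,255))]]
for c in cs:
    q=cv2.minAreaRect(c); p=plane(s,[q[0]],15)[0]; print(np.round(q[0],1),np.round(q[1],1),q[2],p.round(1))
c=blobs(s,(0,0,190),(180,40,255),200,(335,222,375,262))[0];q=cv2.minAreaRect(c);print(q,plane(s,[q[0]],15)[0].round(1))
tool_delta([430,-71,110],0)
E
```

```text
[322.9 208.9] [31.2 31.3] 2.0454084873199463 [520.  -73.8  15. ]
[355.  209.5] [31. 30.] 90.0 [ 518.6 -161.5   15. ]
[322.1 240.9] [31.4 31.8] 2.4895527362823486 [432.8 -71.3  15. ]
((354.0, 242.0), (30.0, 30.0), 90.0) [ 429.9 -157.4   15. ]
delta [ -32.2 -349.5    3.6] rz -1.2239402632864849 yaw -1.224 tilt(tool) [ 0.004 -0.003 -0.   ] q7 -0.91 pos [ 579.1 -388.8  115.2] t 3.3
```

Scaled: -58 mm is -0.928, 30 mm is 0.48.

Request:
{"op": "jog_arm", "data": {
  "plan": [
    [[30, -0.08, -0.928, 0, 0, 0, 0], [30, -0.08, -0.928, 0, 0, 0, 0], [30, -0.08, -0.928, 0, 0, 0, 0], [30, -0.08, -0.928, 0, 0, 0, 0], [30, -0.08, -0.928, 0, 0, 0, 0], [30, -0.08, -0.928, 0, 0, 0, 0], [30, 0, 0, 0, 0, 0, 0], [30, 0, 0, 0.48, 0, 0, 0], [30, 0, 0, 0, 0, 0, 0]]
  ]
}}

```text
t: 4.45
ee_pos: [428.3, -70.9, 80.1]
tool_rot: [0.985, 0.172, -0.003, -0.001]
force: [0.2, -0.4, -1.6]
gripper_width: 36.2
grip_force: 30.7
```

```bash
python3 - <<'E'
from h import *
w=shot("wrist"); cv2.imwrite("pics/w3.png",w["image"][:,:,::-1]);
for n,lo,hi in [("blue",(100,80,40),(125,255,255)),("green",(50,80,40),(80,255,255))]:
    c=blobs(w,lo,hi,200)[0]; q=cv2.boundingRect(c); h=cv2.approxPolyDP(cv2.convexHull(c),6,True)[:,0]; print(n,h.tolist(),plane(w,h,15).round(1).tolist())
tool_delta([433,-71.2,14],0)
E
```

```text
blue [[290, 126], [409, 173], [376, 243], [286, 250], [250, 240]] [[477.9, -29.5, 15.0], [475.8, -113.5, 15.0], [421.6, -112.3, 15.0], [394.5, -53.8, 15.0], [393.1, -27.3, 15.0]]
green [[477, 41], [598, 95], [525, 215], [413, 169]] [[562.2, -118.4, 15.0], [560.5, -203.0, 15.0], [476.1, -200.9, 15.0], [479.2, -114.8, 15.0]]
delta [ 3.6  1.6 67.1] rz -1.2244464187789275 yaw -1.224 tilt(tool) [-0.002  0.003 -0.   ] q7 -1.42 pos [429.3 -71.   81.1] t 4.5
```

View pics/w3.png

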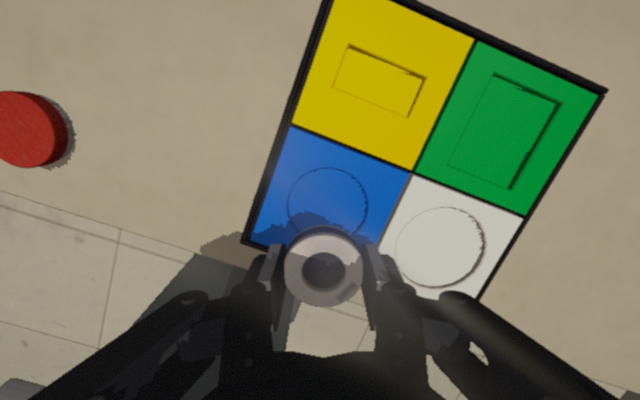

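The view shows the ring gripped at (322,266) above the blue recess, and the wrist measurement agrees with the top view to about 1.5 mm.

Scaled: 30 mm is 0.48, 26 mm is 0.416.

Request:
{"op": "jog_arm", "data": {
  "plan": [
    [[30, 0.064, 0.016, 0.48, 0, 0, 0], [30, 0, 0, 0.416, 0, 0, 0], [30, 0, 0, 0.096, 0, 0, 0], [30, 0, 0, 0.048, 0, 0, 0], [30, 0, 0, 0, 0, 0, 0], [30, 0, 0, 0, 0, 0, 0]]
  ]
}}

```text
t: 5.25
ee_pos: [435.5, -70.6, 18.1]
tool_rot: [0.985, 0.172, 0.001, 0.0]
force: [0.1, 0.0, -0.9]
gripper_width: 36.1
grip_force: 30.7
```

```bash
python3 -c "
from h import *
tool_delta([433.5,-71,14])"
```

```text
delta [-2.  -0.3  4.1] rz None yaw -1.224 tilt(tool) [ 0.001 -0.001  0.   ] q7 -1.53 pos [435.5 -70.6  18.1] t 5.2
```

Scaled: 2 mm is 0.032, -1 mm is -0.016.

Request:
{"op": "jog_arm", "data": {
  "plan": [
    [[30, -0.016, 0, 0.032, 0, 0, 0], [30, 0, 0, 0, 0, 0, 0], [30, 0, 0, 0.016, 0, 0, 0], [30, 0, 0, 0, 0, 0, 0], [30, 0, 0, 0.016, 0, 0, 0], [30, 0, 0, 0, 0, 0, 0]]
  ]
}}

```text
t: 6.0
ee_pos: [433.8, -70.7, 13.2]
tool_rot: [0.985, 0.173, -0.0, -0.0]
force: [-0.2, -0.5, -0.4]
gripper_width: 36.1
grip_force: 30.7
```

Scaled: 1 mm is 0.016.

Request:
{"op": "jog_arm", "data": {
  "plan": [
    [[30, 0, 0, 0.016, 0, 0, 0], [30, 0, 0, 0, 0, 0, 0]]
  ]
}}

```text
t: 6.25
ee_pos: [434.0, -70.7, 12.5]
tool_rot: [0.985, 0.173, 0.0, 0.0]
force: [-0.3, 0.0, 2.5]
gripper_width: 36.1
grip_force: 31.1
```

Request:
{"op": "jog_arm", "data": {
  "plan": [
    [[30, 0, 0, 0.016, 0, 0, 0], [30, 0, 0, 0, 0, 0, 0]]
  ]
}}

```text
t: 6.5
ee_pos: [434.0, -70.7, 12.3]
tool_rot: [0.985, 0.173, -0.0, 0.001]
force: [-4.3, 0.8, 17.8]
gripper_width: 36.1
grip_force: 32.4
```

Scaled: -60 mm is -0.96, -40 mm is -0.64.

Request:
{"op": "jog_arm", "data": {
  "plan": [
    [[30, 0, 0, -0.024, 0, 0, 0], [55, 0, 0, 0, 0, 0, 0], [55, 0, 0, 0, 0, 0, 0], [60, 0, 0, -0.64, 0, 0, 0], [85, 0, 0, -0.96, 0, 0, 0], [85, 0, 0, -0.64, 0, 0, 0], [85, 0, 0, 0, 0, 0, 0]]
  ]
}}

```text
t: 7.38
ee_pos: [436.4, -71.3, 155.6]
tool_rot: [0.985, 0.172, 0.003, 0.002]
force: [-0.2, 0.6, 0.1]
gripper_width: 84.6
grip_force: 0.0
```

```bash
python3 - <<'E'
from h import *
w=shot("wrist"); cv2.imwrite("pics/w4.png",w["image"][:,:,::-1]); 
s=shot("top"); c=blobs(s,(0,120,60),(8,255,255),60,(225,230,270,265))[0]; c=cv2.minEnclosingCircle(c)[0]; p=plane(s,c,19)[0]; print(p)
tool_delta([p[0],p[1],130],0)
E
```

```text
[415.23435885 130.16809412  19.        ]
delta [  50.9 -195.6   22.5] rz -1.224427517381573 yaw -1.224 tilt(tool) [ 0.001 -0.     0.   ] q7 -1.32 pos [433.7 -71.1 152.7] t 7.5
```

View pics/w4.png

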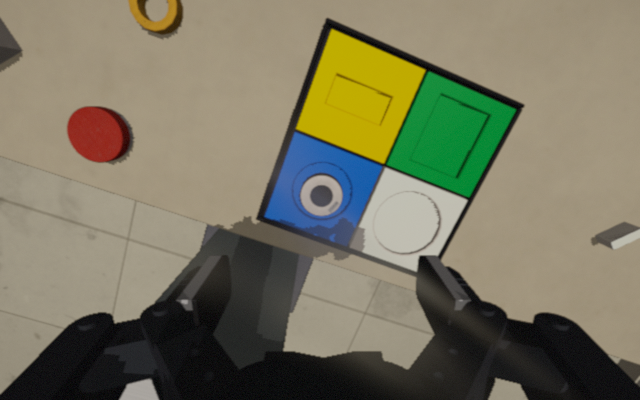

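The ring lies flat in the blue recess at (321,195), near the recess centre. The tin is at (99,133), and next.

Scaled: -49 mm is -0.784, 13 mm is 0.208, 0.17 rad / 1.5708 = 0.1082.

Request:
{"op": "jog_arm", "data": {
  "plan": [
    [[85, 0.208, -0.784, 0.096, 0, 0, 0], [85, 0.208, -0.784, 0.096, 0, 0, 0], [85, 0.208, -0.784, 0.096, 0, 0, 0], [85, 0.192, -0.784, 0.08, 0, 0, 0], [85, 0, 0, 0, 0, 0, 0.1082], [85, 0, 0, 0, 0, 0, 0.1082], [85, 0, 0, 0, 0, 0, 0]]
  ]
}}

```text
t: 8.35
ee_pos: [413.8, 130.9, 128.3]
tool_rot: [1.0, 0.005, -0.002, 0.0]
force: [-1.0, 0.0, -0.6]
gripper_width: 85.0
grip_force: 0.0
```

```bash
python3 - <<'E'
from h import *
w=shot("wrist"); c=blobs(w,(0,120,60),(8,255,255),200)[0]; print(cv2.boundingRect(c))
c=cv2.minEnclosingCircle(c); p=plane(w,c[0],15)[0]; print(c,p); tool_delta([p[0],p[1],6],1.57)
E
```

```text
(295, 165, 57, 56)
((322.9368591308594, 192.78677368164062), 28.468976974487305) [417.21687924 131.79336344  15.        ]
delta [  3.4  -1.  122.5] rz 0.011656916142315232 yaw -1.56 tilt(tool) [0.    0.003 0.   ] q7 -2.17 pos [414.1 130.8 128.5] t 8.4
```

Scaled: 40 mm is 0.64, 30 mm is 0.48.

Request:
{"op": "jog_arm", "data": {
  "plan": [
    [[85, 0.048, -0.016, 0.64, 0, 0, 0], [85, 0, 0, 0.64, 0, 0, 0], [85, 0, 0, 0.48, 0, 0, 0], [85, 0, 0, 0.208, 0, 0, 0], [62, 0, 0, 0, 0, 0, 0], [55, 0, 0, 0, 0, 0, 0], [40, 0, 0, 0, 0, 0, 0], [40, 0, 0, 0, 0, 0, 0], [40, 0, 0, 0, 0, 0, 0]]
  ],
  "clamp_n": 25
}}

```text
t: 9.52
ee_pos: [419.2, 132.2, 8.1]
tool_rot: [1.0, 0.004, 0.001, -0.0]
force: [-1.7, -0.5, 6.9]
gripper_width: 46.5
grip_force: 25.4
```

```bash
python3 -c "
from h import *
w=shot('wrist'); c=blobs(w,(0,120,60),(8,255,255),200)[0]; print(cv2.boundingRect(c))
tool_delta([0,0,0])"
```

```text
(273, 220, 101, 98)
delta [-420.2  129.3    7. ] rz None yaw -1.564 tilt(tool) [-0.    -0.002 -0.   ] q7 -2.39 pos [419.3 132.3   8.1] t 9.6
```

Scaled: 58 mm is 0.928, -40 mm is -0.64.

Request:
{"op": "jog_arm", "data": {
  "plan": [
    [[40, 0, 0, -0.64, 0, 0, 0], [40, 0, 0, -0.64, 0, 0, 0], [40, 0.048, 0.928, 0, 0, 0, 0], [40, 0.048, 0.928, 0, 0, 0, 0], [40, 0.032, 0.928, 0, 0, 0, 0], [40, 0.032, 0.928, 0, 0, 0, 0], [40, 0.032, 0.928, 0, 0, 0, 0], [40, 0, 0, 0, 0, 0, 0], [40, 0, 0, 0, 0, 0, 0]]
  ]
}}

```text
t: 10.7
ee_pos: [432.1, -157.8, 87.2]
tool_rot: [1.0, 0.003, 0.0, -0.0]
force: [0.4, 0.5, -1.1]
gripper_width: 46.3
grip_force: 26.5
```

```bash
python3 - <<'E'
from h import *
w=shot("wrist")
c=blobs(w,(0,120,60),(8,255,255),200)[0]; b=cv2.boundingRect(c); z=r.read_state()["ee_pos"][2]+9
print(b,"tin",plane(w,(b[0]+b[2]/2,b[1]+b[3]/2),z).round(1))
for n,lo,hi in [("blue",(100,80,40),(125,255,255)),("green",(50,80,40),(80,255,255))]:
    c=blobs(w,lo,hi,200)[0]; h=cv2.approxPolyDP(cv2.convexHull(c),6,True)[:,0]; print(n,plane(w,h,15).round(1).tolist())
tool_delta([431,-158,20])
E
```

```text
(273, 228, 100, 89) tin [[ 429.6 -157.1   96.1]]
blue [[478.0, -28.7, 15.0], [476.5, -114.2, 15.0], [407.6, -112.9, 15.0], [391.1, -94.1, 15.0], [393.2, -26.8, 15.0]]
green [[562.8, -118.5, 15.0], [560.1, -203.0, 15.0], [475.7, -200.7, 15.0], [478.5, -116.3, 15.0]]
delta [-1.2  1.1 67.1] rz None yaw -1.563 tilt(tool) [-0. -0.  0.] q7 -1.56 pos [ 432.2 -156.9   87.1] t 10.8
```

Scaled: 35 mm is 0.56, 26 mm is 0.416.

Request:
{"op": "jog_arm", "data": {
  "plan": [
    [[40, 0, 0, 0.56, 0, 0, 0], [40, 0, 0, 0.416, 0, 0, 0], [40, 0, 0, 0.08, 0, 0, 0], [40, 0, 0, 0.016, 0, 0, 0], [40, 0, 0, 0, 0, 0, 0]]
  ]
}}

```text
t: 11.38
ee_pos: [433.1, -157.7, 20.7]
tool_rot: [1.0, 0.004, 0.001, 0.0]
force: [-0.0, -0.3, -1.2]
gripper_width: 45.7
grip_force: 26.5
```

Request:
{"op": "jog_arm", "data": {
  "plan": [
    [[40, 0, 0, 0.016, 0, 0, 0], [40, 0, 0, 0, 0, 0, 0]]
  ]
}}

```text
t: 11.62
ee_pos: [432.5, -158.2, 19.3]
tool_rot: [1.0, 0.003, 0.0, 0.0]
force: [0.2, 0.7, -0.8]
gripper_width: 46.1
grip_force: 26.5
```

Request:
{"op": "jog_arm", "data": {
  "plan": [
    [[40, 0, 0, 0.016, 0, 0, 0], [40, 0, 0, 0, 0, 0, 0]]
  ]
}}

```text
t: 11.88
ee_pos: [432.4, -158.2, 18.1]
tool_rot: [1.0, 0.003, 0.0, 0.0]
force: [-1.0, 0.8, 4.7]
gripper_width: 46.1
grip_force: 27.0
```

Scaled: -60 mm is -0.96, -40 mm is -0.64.

Request:
{"op": "jog_arm", "data": {
  "plan": [
    [[60, 0, 0, 0, 0, 0, 0], [64, 0, 0, 0, 0, 0, 0], [64, 0, 0, 0, 0, 0, 0], [85, 0, 0, -0.64, 0, 0, 0], [85, 0, 0, -0.96, 0, 0, 0], [85, 0, 0, -0.32, 0, 0, 0], [85, 0, 0, 0, 0, 0, 0]]
  ]
}}

```text
t: 12.75
ee_pos: [433.4, -158.6, 139.4]
tool_rot: [1.0, 0.003, 0.002, 0.001]
force: [0.5, 0.1, -0.2]
gripper_width: 84.5
grip_force: 0.0
```

```bash
python3 - <<'E'
from h import *
w=shot("wrist"); cv2.imwrite("pics/w5.png",w["image"][:,:,::-1])
tool_delta([454,232,140],0)
E
```

```text
delta [  24.1 -390.2   -2.3] rz -1.5643995177841576 yaw -1.564 tilt(tool) [ 0.001 -0.001  0.   ] q7 -1.5 pos [ 432.4 -158.3  138.1] t 12.8
```

View pics/w5.png

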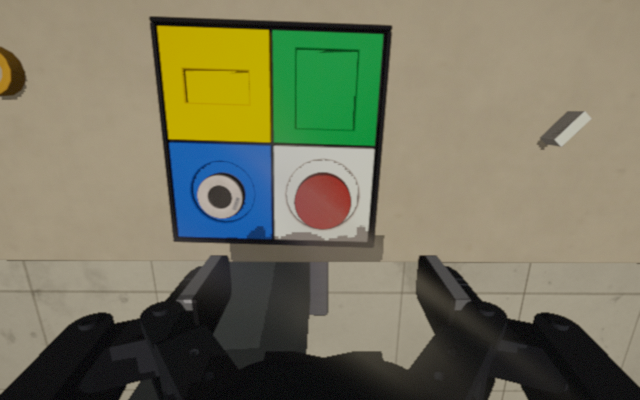

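The tin is seated in the white recess at (322,198) and the ring is still in blue at (219,197). Next is the middle V-block, at about (454,232).

Scaled: -56 mm is -0.896, -54 mm is -0.864, -0.18 rad / 1.5708 = -0.1146.

Request:
{"op": "jog_arm", "data": {
  "plan": [
    [[85, 0.064, -0.896, 0, 0, 0, 0], [85, 0.064, -0.896, 0, 0, 0, 0], [85, 0.064, -0.896, 0, 0, 0, 0], [85, 0.064, -0.896, 0, 0, 0, 0], [85, 0.064, -0.896, 0, 0, 0, 0], [85, 0.064, -0.896, 0, 0, 0, 0], [85, 0, -0.864, 0, 0, 0, -0.1146], [85, 0, 0, 0, 0, 0, -0.1146], [85, 0, 0, 0, 0, 0, -0.1146], [85, 0, 0, 0, 0, 0, -0.1146], [85, 0, 0, 0, 0, 0, -0.1146], [85, 0, 0, 0, 0, 0, -0.1146], [85, 0, 0, 0, 0, 0, -0.1146], [85, 0, 0, 0, 0, 0, -0.1146], [85, 0, 0, 0, 0, 0, -0.1146], [85, 0, 0, 0, 0, 0, -0.1146], [85, 0, 0, 0, 0, 0, -0.1146], [85, 0, 0, 0, 0, 0, -0.1146], [85, 0, 0, 0, 0, 0, 0], [85, 0, 0, 0, 0, 0, 0]]
  ]
}}

```text
t: 15.3
ee_pos: [452.9, 232.1, 136.9]
tool_rot: [0.47, 0.883, -0.0, -0.001]
force: [-0.2, -0.1, 0.7]
gripper_width: 85.1
grip_force: 0.0
```

```bash
python3 - <<'E'
from h import *
w=shot("wrist"); cv2.imwrite("pics/w6.png",w["image"][:,:,::-1])
tool_delta([454,232,140],0.74)
E
```

```text
delta [-0.6  0.6 -2.8] rz -0.14655735280481252 yaw 0.593 tilt(tool) [-0.001 -0.001  0.   ] q7 -0.55 pos [453.1 232.2 137.2] t 15.3
```

View pics/w6.png

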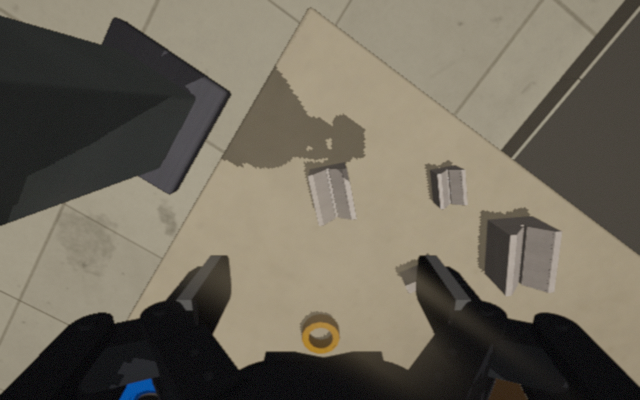

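The middle V-block is at (332,194), with its groove running nearly vertical in the image. The collar is at (320,335), the small V-block at (448,187) and the large one at (525,253).

```bash
python3 - <<'E'
from h import *
w=shot("wrist")
for th in (170,180):
  cs=blobs(w,(0,0,th),(180,40,255),40,(295,150,370,235))
  for c in cs:
    q=cv2.boxPoints(cv2.minAreaRect(c)); print(th,cv2.contourArea(c),q.round(0).tolist())
q=[(308,170),(320,224),(355,219),(344,163)]
P=plane(w,q,30); print(P.round(1), [np.linalg.norm(P[i]-P[i-1]).round(1) for i in range(4)])
cv2.imwrite("pics/w6c.png",cv2.resize(w["image"][145:240,290:375,::-1],None,fx=6,fy=6,interpolation=cv2.INTER_CUBIC))
E
```

```text
170 132.5 [[344.0, 180.0], [349.0, 179.0], [356.0, 218.0], [351.0, 219.0]]
170 124.5 [[308.0, 176.0], [312.0, 175.0], [322.0, 223.0], [318.0, 224.0]]
[[429.1 246.5  30. ]
 [462.7 213.7  30. ]
 [484.4 233.7  30. ]
 [449.7 267.2  30. ]] [np.float64(29.2), np.float64(46.9), np.float64(29.6), np.float64(48.2)]
```

View pics/w6c.png

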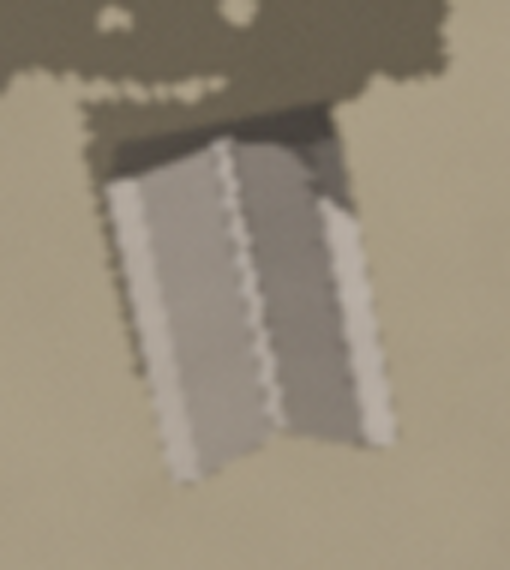

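```bash
python3 - <<'E'
from h import *
w=shot("wrist")
P=plane(w,[(308,175.2),(319.7,225.3),(356,218.7)],30); print(P.round(1),np.linalg.norm(P[0]-P[1]),np.linalg.norm(P[2]-P[1]))
d=P[1]-P[0]; a=np.arctan2(d[1],d[0]); e=P[2]-P[1]; c=(P[0]+P[2])/2
print("groove ang",a,"cross ang",np.arctan2(e[1],e[0]),"c",c)
tool_delta([c[0],c[1],10],a+np.pi/2)
E
```

```text
[[431.7 242.9  30. ]
 [463.4 212.5  30. ]
 [485.3 234.4  30. ]] 43.90720636061672 30.946453816026644
groove ang -0.763880264777917 cross ang 0.7857298489236376 c [458.484336   238.61415531  30.        ]
delta [  2.5   7.8 127.6] rz -0.2123849878508477 yaw 0.595 tilt(tool) [-0.  0.  0.] q7 -0.55 pos [453.4 232.2 137.6] t 15.4
```

Scaled: 40 mm is 0.64, 2.5 mm is 0.04, -0.1 rad / 1.5708 = -0.0637.

Request:
{"op": "jog_arm", "data": {
  "plan": [
    [[85, 0.04, 0.128, 0.64, 0, 0, 0], [85, 0, 0, 0.64, 0, 0, -0.0637], [85, 0, 0, 0.48, 0, 0, -0.0637], [85, 0, 0, 0.224, 0, 0, 0], [55, 0, 0, 0, 0, 0, 0], [45, 0, 0, 0, 0, 0, 0], [45, 0, 0, 0, 0, 0, 0]]
  ],
  "clamp_n": 70
}}

```text
t: 16.32
ee_pos: [459.7, 239.1, 15.0]
tool_rot: [0.378, 0.926, 0.001, 0.001]
force: [-0.5, -0.3, -0.3]
gripper_width: 44.9
grip_force: 0.0
```

```bash
python3 - <<'E'
from h import *
w=shot("wrist"); cv2.imwrite("pics/w7.png",w["image"][:,:,::-1]); tool_delta([458.5,238.6,10],.79)
E
```

```text
delta [ 0.5 -1.   4.8] rz 0.005279253823570418 yaw 0.795 tilt(tool) [ 0.002  0.001 -0.   ] q7 -0.53 pos [459.6 239.   14.8] t 16.4
```

View pics/w7.png

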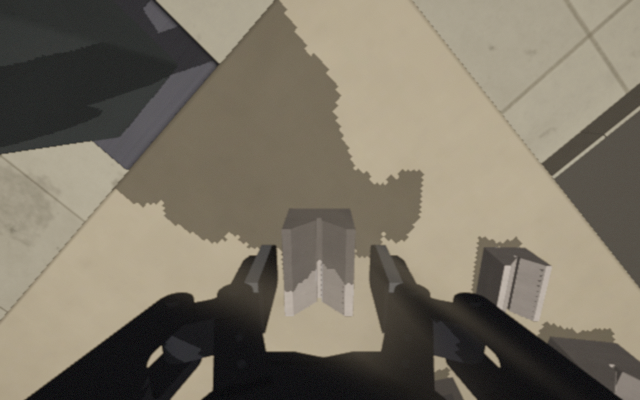

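The V-block is between the pads, centred at (320,272) and squared up.

Scaled: -50 mm is -0.8, -40 mm is -0.64, -0.18 rad / 1.5708 = -0.1146.

Request:
{"op": "jog_arm", "data": {
  "plan": [
    [[45, 0, 0, 0.064, 0, 0, 0], [25, 0, 0, 0, 0, 0, 0], [25, 0, 0, 0, 0, 0, 0], [25, 0, 0, 0, 0, 0, 0], [25, 0, 0, -0.64, 0, 0, 0], [25, 0, 0, -0.8, 0, 0, 0], [25, 0, 0, 0, 0, 0, -0.1146], [25, 0, 0, 0, 0, 0, -0.1146], [25, 0, 0, 0, 0, 0, -0.1146], [25, 0, 0, 0, 0, 0, -0.1146], [25, 0, 0, 0, 0, 0, 0], [25, 0, 0, 0, 0, 0, 0]]
  ],
  "clamp_n": 70
}}

```text
t: 17.88
ee_pos: [458.5, 238.6, 99.3]
tool_rot: [0.029, 1.0, -0.0, -0.0]
force: [-0.6, -0.1, -5.5]
gripper_width: 30.5
grip_force: 71.7
```

```bash
python3 - <<'E'
from h import *
tool_delta([519,-159.6,80],1.543)
E
```

```text
delta [ -83.6 -394.    19.3] rz -0.03044349184756867 yaw 1.513 tilt(tool) [-0.    -0.001  0.   ] q7 0.21 pos [458.5 238.6  99.3] t 17.9
```

Scaled: -56 mm is -0.896, -12 mm is -0.192, -0.03 rad / 1.5708 = -0.0191.

Request:
{"op": "jog_arm", "data": {
  "plan": [
    [[25, -0.192, -0.896, 0, 0, 0, -0.0191], [25, -0.192, -0.896, 0, 0, 0, 0], [25, -0.192, -0.896, 0, 0, 0, 0], [25, -0.192, -0.896, 0, 0, 0, 0], [25, -0.192, -0.896, 0, 0, 0, 0], [25, -0.192, -0.896, 0, 0, 0, 0], [25, -0.192, -0.896, 0, 0, 0, 0], [25, 0, 0, 0.16, 0, 0, 0], [25, 0, 0, 0, 0, 0, 0]]
  ]
}}

```text
t: 19.0
ee_pos: [530.4, -155.4, 89.0]
tool_rot: [0.014, 1.0, 0.0, -0.001]
force: [0.0, 0.6, -4.8]
gripper_width: 30.8
grip_force: 71.9
```

```bash
python3 - <<'E'
from h import *
w=shot("wrist"); cv2.imwrite("pics/w8.png",w["image"][:,:,::-1])
c=blobs(w,(0,120,60),(8,255,255),200)
if c: e=cv2.minEnclosingCircle(c[0])[0]; print("tin",plane(w,e,29))
for n,lo,hi in [("blue",(100,80,40),(125,255,255)),("green",(50,80,40),(80,255,255)),("yel",(22,120,80),(35,255,255))]:
    c=blobs(w,lo,hi,200)
    if c: h=cv2.approxPolyDP(cv2.convexHull(c[0]),6,True)[:,0]; print(n,plane(w,h,15).round(1).tolist())
tool_delta([519,-159.6,24],1.543)
E
```

```text
tin [[ 429.41538299 -157.8045076    29.        ]]
blue [[399.2, -26.5, 15.0], [478.2, -28.9, 15.0], [474.5, -114.9, 15.0], [396.8, -113.1, 15.0]]
green [[478.5, -116.2, 15.0], [559.1, -118.9, 15.0], [560.9, -203.4, 15.0], [476.2, -200.3, 15.0]]
yel [[480.8, -29.2, 15.0], [564.9, -31.2, 15.0], [561.7, -116.6, 15.0], [477.8, -114.2, 15.0]]
delta [11.6 -5.6 65.6] rz 0.003086387396070922 yaw 1.546 tilt(tool) [ 0.001 -0.001 -0.   ] q7 0.99 pos [ 530.8 -154.3   89.6] t 19.1
```

View pics/w8.png

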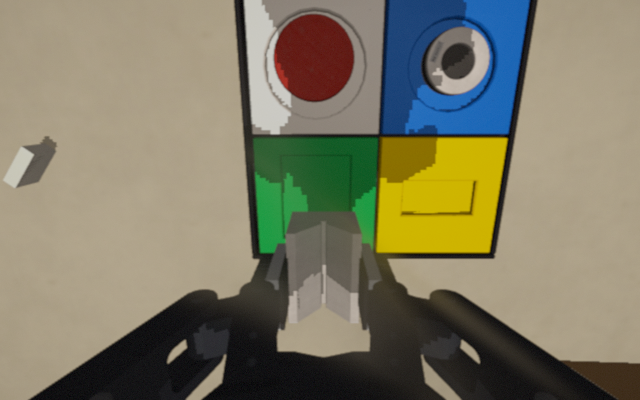

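The V-block is held square above the green recess (316,195), and the tin and ring remain seated.

Request:
{"op": "jog_arm", "data": {
  "plan": [
    [[25, 0.184, -0.08, 0, 0, 0, 0], [25, 0, 0, 0.48, 0, 0, 0], [25, 0, 0, 0.4, 0, 0, 0], [25, 0, 0, 0.128, 0, 0, 0], [25, 0, 0, 0.032, 0, 0, 0], [25, 0, 0, 0, 0, 0, 0]]
  ]
}}

```text
t: 19.8
ee_pos: [520.3, -160.0, 25.7]
tool_rot: [0.012, 1.0, -0.0, 0.001]
force: [0.6, -0.6, -3.7]
gripper_width: 30.5
grip_force: 71.8
```

Request:
{"op": "jog_arm", "data": {
  "plan": [
    [[25, 0, 0, 0.016, 0, 0, 0], [25, 0, 0, 0, 0, 0, 0]]
  ]
}}

```text
t: 20.05
ee_pos: [520.0, -160.4, 24.2]
tool_rot: [0.012, 1.0, -0.0, 0.0]
force: [0.1, 0.1, -5.2]
gripper_width: 30.4
grip_force: 71.8
```

Scaled: 1 mm is 0.016.

Request:
{"op": "jog_arm", "data": {
  "plan": [
    [[25, 0, 0, 0.016, 0, 0, 0], [25, 0, 0, 0, 0, 0, 0]]
  ]
}}

```text
t: 20.3
ee_pos: [519.7, -160.2, 22.8]
tool_rot: [0.012, 1.0, -0.0, -0.0]
force: [0.4, 0.5, -5.0]
gripper_width: 30.3
grip_force: 71.8
```

Scaled: 1 mm is 0.016.

Request:
{"op": "jog_arm", "data": {
  "plan": [
    [[25, 0, 0, 0.016, 0, 0, 0], [25, 0, 0, 0, 0, 0, 0]]
  ]
}}

```text
t: 20.55
ee_pos: [519.6, -160.2, 21.7]
tool_rot: [0.012, 1.0, 0.0, -0.0]
force: [0.3, 0.5, -4.0]
gripper_width: 30.3
grip_force: 71.8
```

Request:
{"op": "jog_arm", "data": {
  "plan": [
    [[25, 0, 0, 0.0112, 0, 0, 0], [25, 0, 0, 0, 0, 0, 0]]
  ]
}}

```text
t: 20.8
ee_pos: [519.7, -160.2, 21.1]
tool_rot: [0.012, 1.0, 0.0, -0.0]
force: [-0.4, -0.1, -5.2]
gripper_width: 30.6
grip_force: 71.8
```

Scaled: 0.7 mm is 0.0112.

Request:
{"op": "jog_arm", "data": {
  "plan": [
    [[25, 0, 0, 0.0112, 0, 0, 0], [25, 0, 0, 0, 0, 0, 0]]
  ]
}}

```text
t: 21.05
ee_pos: [519.7, -160.2, 20.4]
tool_rot: [0.012, 1.0, -0.0, -0.0]
force: [-0.3, -0.4, -5.0]
gripper_width: 30.3
grip_force: 71.8
```

Request:
{"op": "jog_arm", "data": {
  "plan": [
    [[25, 0, 0, 0.008, 0, 0, 0], [25, 0, 0, 0, 0, 0, 0]]
  ]
}}

```text
t: 21.3
ee_pos: [519.8, -160.2, 20.0]
tool_rot: [0.012, 1.0, 0.0, 0.0]
force: [-1.0, 0.3, -3.9]
gripper_width: 30.6
grip_force: 72.1
```

Scaled: 0.5 mm is 0.008.

Request:
{"op": "jog_arm", "data": {
  "plan": [
    [[25, 0, 0, 0.008, 0, 0, 0], [25, 0, 0, 0, 0, 0, 0]]
  ]
}}

```text
t: 21.55
ee_pos: [519.8, -160.2, 19.9]
tool_rot: [0.012, 1.0, -0.0, 0.0]
force: [-3.6, -0.8, 3.3]
gripper_width: 30.5
grip_force: 72.9
```

Request:
{"op": "jog_arm", "data": {
  "plan": [
    [[25, 0, 0, 0.008, 0, 0, 0], [25, 0, 0, 0, 0, 0, 0]]
  ]
}}

```text
t: 21.8
ee_pos: [519.8, -160.2, 19.9]
tool_rot: [0.012, 1.0, -0.0, 0.0]
force: [-4.6, -0.3, 9.7]
gripper_width: 30.1
grip_force: 73.7
```

The manual's scale: shifts go in shares of 62.5 mm and turns go in shares of pi/2 rad. Converting my numbers, -50 mm is -0.8, -45 mm is -0.72.

Request:
{"op": "jog_arm", "data": {
  "plan": [
    [[25, 0, 0, -0.008, 0, 0, 0], [48, 0, 0, 0, 0, 0, 0], [48, 0, 0, 0, 0, 0, 0], [50, 0, 0, -0.48, 0, 0, 0], [85, 0, 0, -0.8, 0, 0, 0], [85, 0, 0, -0.72, 0, 0, 0], [85, 0, 0, 0, 0, 0, 0]]
  ]
}}

```text
t: 22.68
ee_pos: [522.3, -160.1, 147.8]
tool_rot: [0.012, 1.0, -0.001, 0.003]
force: [0.6, 0.1, -0.4]
gripper_width: 84.8
grip_force: 0.0
```

```bash
python3 - <<'E'
from h import *
w=shot("wrist"); cv2.imwrite("pics/w9.png",w["image"][:,:,::-1])
tool_delta([566,214,140],-.39)
E
```

```text
delta [-35.7 375.5   5.4] rz -1.2058879687235975 yaw 1.546 tilt(tool) [-0.001  0.003  0.   ] q7 1.04 pos [ 520.9 -160.5  145.7] t 22.7
```

View pics/w9.png

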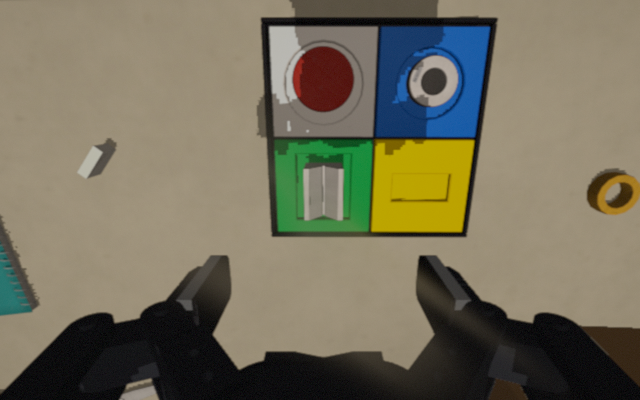

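The V-block sits in the green recess at (323,191), inside its walls with the groove up. The gauge block is next.

Scaled: 54 mm is 0.864, 51 mm is 0.816, 0.18 rad / 1.5708 = 0.1146.

Request:
{"op": "jog_arm", "data": {
  "plan": [
    [[85, -0.08, 0.864, 0, 0, 0, 0], [85, -0.08, 0.864, 0, 0, 0, 0], [85, -0.08, 0.864, 0, 0, 0, 0], [85, -0.08, 0.864, 0, 0, 0, 0], [85, -0.08, 0.864, 0, 0, 0, 0], [85, -0.08, 0.864, 0, 0, 0, 0], [85, -0.08, 0.816, 0, 0, 0, 0.1146], [85, 0, 0, 0, 0, 0, 0.1146], [85, 0, 0, 0, 0, 0, 0.1146], [85, 0, 0, 0, 0, 0, 0.1146], [85, 0, 0, 0, 0, 0, 0.1146], [85, 0, 0, 0, 0, 0, 0.1146], [85, 0, 0, 0, 0, 0, 0.1146], [85, 0, 0, 0, 0, 0, 0.1146], [85, 0, 0, 0, 0, 0, 0.1146], [85, 0, 0, 0, 0, 0, 0.1146], [85, 0, 0, 0, 0, 0, 0.0891], [85, 0, 0, 0, 0, 0, 0], [85, 0, 0, 0, 0, 0, 0]]
  ]
}}

```text
t: 25.1
ee_pos: [563.6, 213.5, 143.5]
tool_rot: [0.831, 0.556, -0.001, -0.0]
force: [-1.1, -0.8, -0.6]
gripper_width: 85.6
grip_force: 0.0
```

```bash
python3 - <<'E'
from h import *
w=shot("wrist"); cv2.imwrite("pics/w10.png",w["image"][:,:,::-1])
tool_delta([566,214,140],-.39)
E
```

```text
delta [1.3 2.  3.7] rz -0.001755905647671252 yaw -0.392 tilt(tool) [-0.001  0.001  0.   ] q7 -1.25 pos [563.7 213.6 143.7] t 25.1
```

View pics/w10.png

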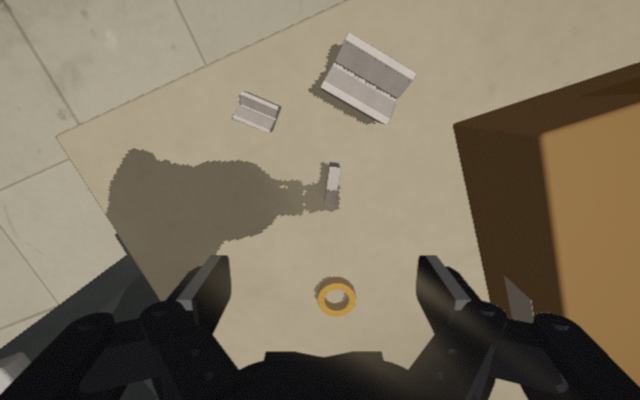

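The gauge block is at about (333,185), nearly along the image vertical. The collar is at (336,299), well clear, and the cardboard box is at right. That was my last picture view, so I'll measure numerically from here.

```bash
python3 - <<'E'
from h import *
w=shot("wrist"); h=w["hsv"]
for v in range(156,214,3): print(v," ".join(f"{h[v,u,2]}/{h[v,u,1]}" for u in range(320,348,2)))
E
```

```text
156 172/53 172/55 173/53 173/55 174/53 174/53 173/52 175/54 173/53 175/55 174/53 174/53 174/53 173/55
159 171/52 171/52 174/53 173/55 174/53 173/53 174/53 175/54 175/54 174/53 174/53 175/54 175/52 175/51
162 165/54 154/56 154/58 170/56 159/53 117/52 125/55 138/54 155/54 168/53 174/53 174/51 175/52 177/52
165 157/55 110/60 109/61 110/63 113/61 84/42 81/38 80/38 80/48 95/48 169/53 175/52 174/51 175/52
168 137/58 112/59 109/61 107/64 103/45 181/27 185/28 181/28 176/30 172/30 174/40 174/53 175/52 174/53
171 156/54 110/63 111/62 107/60 113/38 179/28 183/28 182/28 182/28 181/30 166/49 174/53 174/53 176/54
174 130/61 111/60 111/62 105/61 144/27 184/28 181/28 183/29 182/29 181/31 174/51 173/55 174/54 175/51
177 133/59 112/61 110/63 103/59 147/35 183/28 182/28 182/29 182/28 175/35 170/53 174/53 174/54 174/53
180 115/60 112/64 113/61 108/57 168/32 182/29 180/28 182/29 182/29 179/34 173/55 173/52 173/53 174/53
183 113/63 113/63 112/59 106/48 176/29 180/30 180/30 180/28 178/30 168/46 173/55 173/55 173/53 174/53
186 114/58 114/60 112/61 127/38 176/32 180/28 179/31 180/31 179/30 131/53 167/55 172/
[... 234 characters left out ...]
6/57 107/57 118/43 118/43 115/40 116/40 115/40 110/53 141/58 172/53 174/53 174/53 174/54
198 121/61 120/57 107/55 116/44 117/41 117/44 117/41 118/41 108/57 117/61 166/52 173/53 174/53 174/54
201 121/57 120/62 119/47 121/44 119/45 119/43 119/43 116/44 112/57 142/56 173/55 174/53 173/52 174/51
204 120/57 118/58 117/52 122/46 123/44 119/43 121/42 117/48 116/64 126/61 170/54 173/53 173/52 173/53
207 120/57 119/60 119/62 119/58 121/59 120/55 121/53 118/56 117/59 128/60 170/56 173/55 172/55 173/53
210 131/58 131/58 147/59 152/55 136/56 156/52 133/59 137/58 161/55 172/53 172/52 172/53 173/52 172/53
213 171/52 172/53 171/52 171/54 170/53 170/54 171/54 172/53 171/54 173/53 173/55 172/53 173/55 173/55
```

```bash
python3 - <<'E'
from h import *
w=shot("wrist")
P=plane(w,[(333.8,167),(329.7,206)],25); d=P[1]-P[0]; c=P.mean(0); a=np.arctan2(d[1],d[0])
W=plane(w,[(328.3,171),(338.7,171)],25); print(P.round(1),"len",np.linalg.norm(d),"wid",np.linalg.norm(W[0]-W[1]),"ang",a)
tool_delta([c[0],c[1],9],a+np.pi/2)
E
```

```text
[[581.2 233.9  25. ]
 [565.2 203.6  25. ]] len 34.20684264576579 wid 8.701934643856502 ang -2.0571264821505046
delta [  8.3   6.8 135. ] rz 0.09362746540214228 yaw -0.393 tilt(tool) [-0.001  0.     0.   ] q7 -1.25 pos [563.8 213.7 144. ] t 25.2
```

Scaled: 40 mm is 0.64, 30 mm is 0.48, 0.09 rad / 1.5708 = 0.0573.

Request:
{"op": "jog_arm", "data": {
  "plan": [
    [[50, 0.128, 0.112, 0.64, 0, 0, 0.0573], [50, 0, 0, 0.64, 0, 0, 0], [50, 0, 0, 0.48, 0, 0, 0], [50, 0, 0, 0.08, 0, 0, 0], [50, 0, 0, 0, 0, 0, 0]]
  ],
  "clamp_n": 30
}}

```text
t: 25.88
ee_pos: [573.7, 218.9, 29.9]
tool_rot: [0.856, 0.517, 0.0, -0.0]
force: [0.0, -0.6, 0.1]
gripper_width: 50.0
grip_force: 0.0
```

```bash
python3 - <<'E'
from h import *
w=shot("wrist"); h=w["hsv"]; tool_delta([573.2,218.8,9],-.486)
for v in range(205,320,7): print(v," ".join(f"{h[v,u,2]}/{h[v,u,1]}" for u in range(296,354,3)))
E
```

```text
delta [-0.8 -0.9 21.6] rz 0.002219276849889651 yaw -0.484 tilt(tool) [ 0.001 -0.002  0.   ] q7 -1.42 pos [574.3 219.1  30.6] t 25.9
205 161/55 161/55 160/56 161/55 162/55 162/55 162/54 162/55 163/55 163/55 164/56 163/56 165/57 163/55 165/54 166/54 166/54 166/55 165/54 165/54
212 161/54 160/54 161/54 144/60 123/60 154/58 155/54 114/54 95/54 96/50 96/48 98/49 124/56 163/56 163/53 163/55 165/53 165/54 166/55 166/54
219 119/60 130/59 155/56 141/60 108/64 110/60 107/64 95/51 94/49 95/51 95/51 95/54 108/54 163/55 161/55 162/55 163/53 164/53 165/56 166/55
226 104/61 106/63 109/61 108/57 108/61 109/63 107/57 155/35 157/34 157/34 155/35 156/33 155/35 141/54 112/61 108/61 113/63 111/57 110/60 111/62
233 102/60 104/56 107/64 106/60 106/58 106/65 112/55 135/38 117/41 163/33 150/36 165/34 158/32 108/61 109/61 107/60 108/61 109/63 110/60 109/61
240 102/60 103/62 103/59 106/60 106/63 107/60 102/63 110/37 109/42 109/42 110/44 109/42 105/49 107/64 107/62 109/61 108/59 
[... 901 characters left out ...]
59/56 161/54 161/54 162/54 160/56 162/57 160/54 160/54 160/54 160/56 159/55 160/53 160/56 160/56 159/55 160/56 160/54 160/56
296 159/55 159/56 160/56 160/56 161/55 161/55 160/54 161/55 161/55 160/54 161/55 159/55 160/54 159/56 159/55 160/57 159/56 159/56 159/55 160/57
303 161/57 160/54 159/55 161/57 161/55 161/55 160/56 159/55 159/55 161/57 160/54 160/56 159/56 158/56 158/55 159/56 158/55 159/56 160/54 158/56
310 158/56 159/56 160/54 159/55 159/55 159/55 160/54 160/57 158/56 160/56 159/55 158/53 159/53 159/58 159/56 159/55 160/56 159/58 160/57 160/57
317 158/55 159/56 159/55 159/58 159/55 161/55 160/56 161/54 160/56 160/56 161/55 161/54 161/55 159/56 158/56 159/56 159/55 159/55 159/56 159/56
```

Centred at (323,254), so descend and grip.

Scaled: 15 mm is 0.24, 6 mm is 0.096.

Request:
{"op": "jog_arm", "data": {
  "plan": [
    [[50, 0, 0, 0.24, 0, 0, 0], [50, 0, 0, 0.096, 0, 0, 0], [5, 0, 0, 0, 0, 0, 0], [5, 0, 0, 0, 0, 0, 0], [5, 0, 0, 0, 0, 0, 0], [5, 0, 0, 0, 0, 0, 0]]
  ],
  "clamp_n": 30
}}

```text
t: 26.68
ee_pos: [573.8, 218.7, 8.7]
tool_rot: [0.856, 0.517, 0.0, 0.0]
force: [0.2, -0.7, 1.8]
gripper_width: 8.1
grip_force: 31.8
```

```bash
python3 -c "
from h import *
tool_delta([521,-73,90],-.027)"
```

```text
delta [-282.7   89.   -81.4] rz -0.4569170849160278 yaw -0.484 tilt(tool) [ 0. -0. -0.] q7 -1.44 pos [573.8 218.7   8.7] t 26.7
```

Scaled: -56 mm is -0.896, -41 mm is -0.656, -0.155 rad / 1.5708 = -0.0987.

Request:
{"op": "jog_arm", "data": {
  "plan": [
    [[5, 0, 0, -0.64, 0, 0, 0], [5, 0, 0, -0.656, 0, 0, 0], [5, -0.896, 0.288, 0, 0, 0, 0], [5, -0.896, 0.288, 0, 0, 0, 0], [5, -0.896, 0.288, 0, 0, 0, 0], [5, -0.896, 0.288, 0, 0, 0, 0], [5, -0.896, 0.272, 0, 0, 0, 0], [5, 0, 0, 0, 0, 0, -0.0987], [5, 0, 0, 0, 0, 0, -0.0987], [5, 0, 0, 0, 0, 0, -0.0936], [5, 0, 0, 0, 0, 0, 0], [5, 0, 0, 0, 0, 0, 0]]
  ]
}}

```text
t: 28.18
ee_pos: [522.0, -70.7, 89.4]
tool_rot: [0.718, 0.697, -0.0, -0.0]
force: [0.5, -0.2, -1.0]
gripper_width: 8.1
grip_force: 31.6
```

```bash
python3 - <<'E'
from h import *
w=shot("wrist"); 
for n,lo,hi in [("green",(50,80,40),(80,255,255)),("yel",(22,120,80),(35,255,255))]:
    c=blobs(w,lo,hi,200)
    if c: hh=cv2.approxPolyDP(cv2.convexHull(c[0]),6,True)[:,0]; print(n,plane(w,hh,15).round(1).tolist())
tool_delta([521,-73,25],-.027)
h=w["hsv"]
for v in range(205,310,8): print(v," ".join(f"{h[v,u,2]}/{h[v,u,1]}" for u in range(296,354,4)))
E
```

```text
yel [[564.7, -31.4, 15.0], [565.2, -114.4, 15.0], [478.5, -113.6, 15.0], [481.7, -29.0, 15.0]]
delta [-2.3 -1.  64.5] rz -0.00211223522489834 yaw -0.029 tilt(tool) [0. 0. 0.] q7 -0.52 pos [522.  -70.7  89.5] t 28.2
205 144/255 145/255 139/255 144/255 145/255 146/255 146/255 147/255 148/255 146/255 145/255 133/255 144/255 204/255 209/255
213 144/255 144/255 140/255 158/255 145/255 146/255 145/255 161/255 179/255 196/255 196/255 154/255 146/255 203/255 207/255
221 143/255 143/255 194/255 203/255 204/255 201/255 202/255 202/255 202/255 202/255 204/255 183/255 204/255 205/255 206/255
229 158/255 158/255 196/255 201/255 201/255 107/98 108/99 110/104 110/102 157/198 202/255 183/255 204/255 203/255 205/255
237 205/255 203/255 202/255 200/255 192/255 106/96 107/98 108/102 109/101 129/142 204/255 159/255 203/255 204/255 203/255
245 205/255 178/255 92/64 98/75 92/116 124/66 125/67 123/70 127/70 124/74 100/99 104/91 103/87 203/255 202/255
253 113/250 87/59 89/52 94/68 82/115 123/64 122/65 124/64 122/67 121/76 91/118 102/88 101/91 115/166 121/228
261 49/88 83/40 85/45 88/55 69/140 122/56 122/63 120/64 121/61 108/76 84/124 100/82 100/82 96/93 80/156
269 64/44 83/31 82/37 81/57 59/125 118/52 118/58 119/58 120/62 103/74 73/157 95/72 95/72 95/72 76/144
277 81/35 82/31 82/37 69/55 55/107 115/47 116/51 116/51 115/55 103/62 68/139 91/62 92/69 93/66 77/103
285 50/71 49/83 53/77 84/30 54/90 113/41 111/46 115/49 113/50 99/62 66/112 103/40 65/133 64/128 66/120
293 53/72 53/72 50/66 51/80 52/88 112/43 112/46 113/45 113/47 95/56 60/102 60/102 59/104 61/109 57/107
301 55/51 52/64 52/69 52/69 52/78 109/40 107/45 109/44 108/40 93/52 60/85 53/87 55/93 55/97 56/96
309 53/58 48/58 49/68 53/58 53/72 144/35 172/31 170/32 171/31 151/32 55/65 53/77 51/70 50/87 51/90
```

Scaled: 30 mm is 0.48, 28 mm is 0.448.

Request:
{"op": "jog_arm", "data": {
  "plan": [
    [[5, -0.032, -0.016, 0.48, 0, 0, 0], [5, 0, 0, 0.448, 0, 0, 0], [5, 0, 0, 0.128, 0, 0, 0], [5, 0, 0, 0.032, 0, 0, 0], [5, 0, 0, 0, 0, 0, 0], [5, 0, 0, 0, 0, 0, 0]]
  ]
}}

```text
t: 28.98
ee_pos: [521.7, -72.8, 22.3]
tool_rot: [0.717, 0.697, 0.0, 0.001]
force: [-0.4, -0.1, -0.7]
gripper_width: 8.0
grip_force: 31.6
```

Request:
{"op": "jog_arm", "data": {
  "plan": [
    [[5, 0, 0, 0.016, 0, 0, 0], [5, 0, 0, 0, 0, 0, 0]]
  ]
}}

```text
t: 29.22
ee_pos: [521.0, -72.9, 20.6]
tool_rot: [0.717, 0.697, 0.0, 0.0]
force: [-0.4, 0.2, -1.0]
gripper_width: 8.0
grip_force: 31.6
```

Scaled: 1 mm is 0.016.

Request:
{"op": "jog_arm", "data": {
  "plan": [
    [[5, 0, 0, 0.016, 0, 0, 0], [5, 0, 0, 0, 0, 0, 0]]
  ]
}}

```text
t: 29.48
ee_pos: [520.9, -72.7, 19.3]
tool_rot: [0.717, 0.697, -0.0, -0.0]
force: [0.8, 0.2, -0.5]
gripper_width: 8.2
grip_force: 31.6
```

Request:
{"op": "jog_arm", "data": {
  "plan": [
    [[5, 0, 0, 0.0112, 0, 0, 0], [5, 0, 0, 0, 0, 0, 0]]
  ]
}}

```text
t: 29.72
ee_pos: [521.0, -72.7, 18.7]
tool_rot: [0.717, 0.698, 0.0, -0.0]
force: [-0.5, 0.3, -1.3]
gripper_width: 8.0
grip_force: 31.7
```

Request:
{"op": "jog_arm", "data": {
  "plan": [
    [[5, 0, 0, 0.008, 0, 0, 0], [5, 0, 0, 0, 0, 0, 0]]
  ]
}}

```text
t: 29.98
ee_pos: [521.0, -72.7, 18.7]
tool_rot: [0.717, 0.698, -0.0, 0.0]
force: [-2.1, -0.6, 5.3]
gripper_width: 8.3
grip_force: 32.5
```

Scaled: -50 mm is -0.8, -25 mm is -0.4.

Request:
{"op": "jog_arm", "data": {
  "plan": [
    [[16, 0, 0, 0, 0, 0, 0], [30, 0, 0, 0, 0, 0, 0], [40, 0, 0, 0, 0, 0, 0], [40, 0, 0, -0.4, 0, 0, 0], [60, 0, 0, -0.8, 0, 0, 0], [85, 0, 0, -0.8, 0, 0, 0], [85, 0, 0, 0, 0, 0, 0], [85, 0, 0, 0, 0, 0, 0]]
  ]
}}

```text
t: 30.98
ee_pos: [520.6, -73.2, 143.0]
tool_rot: [0.717, 0.697, -0.0, 0.0]
force: [-0.1, 0.0, -0.7]
gripper_width: 85.0
grip_force: 0.0
```

```bash
python3 - <<'E'
from h import *
w=shot("wrist"); tool_delta([521,-73,25],-.027)
C=np.array([476.7,-115.5]); X=np.array([1,-.027])*43.5; Y=np.array([.027,1])*43.5
for n,c in [("blue",C-X+Y),("yellow",C+X+Y),("green",C+X-Y),("white",C-X-Y)]: print(n,c.round(1))
m=cv2.inRange(w["hsv"],(20,120,60),(36,255,255)); c=blobs(w,(20,120,60),(36,255,255),500)[0]
f=np.zeros_like(m); cv2.drawContours(f,[cv2.convexHull(c)],-1,255,-1)
f=cv2.erode(f,np.ones((9,9))); 
g=cv2.inRange(w["hsv"],(0,0,60),(180,110,255))&f
for k in cv2.findContours(g,cv2.RETR_EXTERNAL,cv2.CHAIN_APPROX_NONE)[0]:
    if cv2.contourArea(k)>40: q=cv2.minAreaRect(k); B=plane(w,cv2.boxPoints(q),35); print(q,B.mean(0).round(1),np.linalg.norm(B[0]-B[1]),np.linalg.norm(B[2]-B[1]))
for n,lo,hi,z in [("tin",(0,120,60),(8,255,255),29)]:
    k=blobs(w,lo,hi,200)
    if k: print(n,plane(w,cv2.minEnclosingCircle(k[0])[0],z).round(1))
print("yel",plane(w,cv2.approxPolyDP(cv2.convexHull(c),6,True)[:,0],15).round(1).tolist())
s=shot("top")
for n,lo,hi,roi,z in [("collar",(10,110,90),(28,255,255),(240,190,275,222),14),("ivory",(0,0,185),(180,35,255),(415,210,445,235),19)]:
    k=blobs(s,lo,hi,8,roi); print(n,[(plane(s,cv2.minAreaRect(j)[0],z)[0].round(1)) for j in k])
E
```

```text
delta [1.000e-01 1.100e+00 1.173e+02] rz -0.00020438891029961326 yaw -0.027 tilt(tool) [-0.002  0.     0.   ] q7 -0.45 pos [520.1 -73.  142.3] t 31.0
blue [434.4 -70.8]
yellow [521.4 -73.2]
green [ 519.  -160.2]
white [ 432.  -157.8]
((323.5, 197.0), (46.0, 11.0), 90.0) [520.7 -71.1  35. ] 8.845946523532334 39.2591202192309
tin [[ 433.5 -156.9   29. ]]
yel [[480.0, -29.5, 15.0], [564.5, -30.9, 15.0], [563.3, -117.7, 15.0], [478.5, -114.4, 15.0]]
collar [array([531.5, 106.1,  14. ])]
ivory [array([ 488.5, -361.6,   19. ])]
```

Gauge block, tin and look-alikes are all where they should be, and the arm is clear.

```bash
python3 -c "
from plant import r
print(r.hand_in())"
```

```text
the job is handed in; nothing more can be done
None
```

I packed all four kit pieces into their inserts, released them and handed the job in at 31 s; the brass collar and ivory block did not move, and the hand-in returned no verdict.

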